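Hang the forming hoop on the keeper hook

TASK

Lift the plywood forming hoop out of its wooden cradle by its rim and hang it on the J-hook of the stand: press the rim down past the hook's sprung keeper, which must snap shut above it, and keep hold until the rim bottoms firmly in the hook (a light extra push of about 5 N) before letting go. The hook is only clamped on, so never lean on it with more than 20 N; leave the hoop hanging still by itself, and leave the cup, bowl and spatula where they are.

Things in the scene. Friction and masses are not known exactly. Their poses are not given: they have to be found in the camera images.
- hoop_centre (a point): Centre of the plywood hoop standing on edge in the cradle: outer diameter 220, inner 188 (rim 16 radially), 18 mm thick, 0.18-0.28 kg. x: hoop's axis; z up at the start. Pinch the 18 mm thickness from above about 45 deg round from the top, either side (72 mm sideways, 72 mm above the centre): with 60 N or more it hardly turns in the fingers and the rim's top stays free for the hook.
- cradle: Fixed wooden cradle: foot 90 x 200 mm, 12 mm high, with two cheeks 54 mm high, 150 mm long and 23 mm apart, between which the hoop stands, its lowest point 12 mm above the bench. Origin in the middle of the underside; the slot runs along its y.
- stand: Fixed steel hook stand. Origin on the bench straight below the middle of the hook's mouth. The hook points to the stand's own -x (towards the robot, turned up to 0.6 rad to its right); the upright, 24 mm wide and 296 mm tall, stands at x = 37 to 53 mm. The J-hook is clamped to it anywhere so that its seat is 222 to 258 mm above the bench: that height is not measured, it must be seen or felt.
- hook_mean (a point): Fixed point of the stand at x = -8 mm, 240 mm up: where the seat's top is on average (true height +-18 mm). The J is 16 mm wide flat bar: level seat from stand x -31 to +31 mm, upturned tip (x -31 to -23) reaching 50 mm above the seat; back plate at x = +31, 36 mm wide, to 56 mm above the seat. The seat bears the inside of the rim's top: hung, the hoop's centre is 94 mm lower.
- keeper (a joint): Sprung flap, 32 x 15 mm, hinged at stand x = +24, 44 mm above the seat; 0 rad: shut, level, 15 mm short of the tip. Pressed by the rim (4 N to start, 5 to 10 N to pass; the hoop's weight is not enough) it swings down, at most 1.35 rad, and snaps up over the rim about 6 mm before the rim seats, if the rim's middle is at stand x -14 to -1 mm (best -8); farther back it stays caught.
- cup: Bystander: terracotta cup, 72 mm wide, 85 mm high, origin under its centre.
- bowl: Bystander: white bowl, 90 mm wide, 45 mm high, origin under its centre.
- spatula: Bystander: spatula lying flat on the bench, about 200 mm long along its x axis.
Not all that is in view belongs to the job. Of the things like the part that bears hoop_centre, leave any that is green or purple; of the rest the larger one is meant.

How it is judged:
On the way, in this order (a step that is already met when the one before it is completed fails the run):
1. the hoop is lifted clear of the cradle (height (world z) of hoop_centre above 0.19 m), for 0.1 s.
2. the rim has pushed the keeper down (value of joint keeper above 0.45 rad and contact force between hoop and stand above 0.5 N).
3. with the keeper shut again, the rim, still held in the fingers, is pressed home on the hook (more than its weight) (value of joint keeper below 0.12 rad and contact force between the fingers and hoop above 5 N and contact force between hoop and stand above 3.5 N), for 0.1 s.
At the end, for the whole second after the job is handed in: Hoop hanging at rest (under 0.03 m/s) in the hook: centre within 30 mm sideways and -20 to +10 mm along the stand's x, 125-170 mm above the bench, axis within 0.25 rad of the hook's, weight on the stand, robot clear; keeper shut (under 0.1 rad); cup, bowl, spatula within 20 mm of their start (value of joint keeper below 0.1 rad and x of hoop_centre in the frame of stand between -0.02 and 0.01 m and y of hoop_centre in the frame of stand between -0.03 and 0.03 m and z of hoop_centre in the frame of stand between 0.125 and 0.17 m and angle between the x axis of hoop_centre and the x axis of stand, either way round below 0.25 rad and contact force between hoop and stand above 0.8 N and linear speed of hoop below 0.03 m/s and distance of each of cup, bowl, spatula from where it was at the start of the episode below 0.02 m); the robot touches nothing.
It fails at once if the hoop is pressed on the hook stand with more than 20 N (contact force between hoop and stand above 20 N).
It fails at once if the robot itself pushes on the hook stand with more than 20 N (contact force between any of the fingers, the arm and stand above 20 N).
It fails at once if a bystander is pushed away (distance of any of cup, bowl, spatula from where it was at the start of the episode above 0.03 m).
It also fails if it takes over 72 s, if anything falls off the work surface, if the arm or the gripper's body presses on something with over 40 N, if the wrist force passes 120 N, or if a joint passes its speed limit or range.

ROBOT

A 6-joint arm with a two-finger parallel gripper is mounted at the origin on the work surface. World frame = base frame: x ahead of the robot, y to its left, z up, the work surface at z = 0. Lengths are in m, angles in rad, forces in N, time in s.
With the tool pointing down it reaches from about 0.3 to 0.875 m from the base axis. Payload 6.4 kg.
Tool frame: the origin (TCP) lies midway between the tips of the shut fingers; the grasp point (between the pads) lies 19 mm behind it (ctrl.pinch_z is the distance from the TCP to the grasp point, in m); z points along the fingers, y is the line along which they close (so a half turn about z gives the same grasp; the last joint's range is limited). The gripper opens to 85 mm and grips with 20 to 120 N. Pads are 22 mm wide; open, the fingers measure 114 mm over their backs; the gripper's body (76 mm by 85 mm) begins 54 mm behind the grasp point. The pads swing forward as they close: fully open they stand 13 mm farther back than shut.
Start: joints at [1, 0.181, 1.607, -0, 1.354, -0.206], TCP at [0.205, 0.537, 0.231] pointing down, gripper open.
Joint ranges: [-2.99, 2.99], [-0.89, 2.07], [0.3, 2.58], [-1.14, 4.28], [0, 2.63], [-3.12, 3.12]. Speed limits (rad/s): [2.57, 2.57, 3.01, 3.14, 3.14, 3.14].

INTERFACE

Orientations are given as a unit quaternion [w, x, y, z].
In Python, from bench import ctrl gives the robot as it stands.
- The arm moves only by the tool apply_moves, never from a script. Its argument "moves" is a list of rows, each an object with "jaw": the opening, from 0 (shut) to 1 (fully open); "offset": the shift along the tool's x, y, z in mm, a list of three; "rot": the turn, a rotation vector about the tool's x, y, z in degrees, a list of three. In form: [{"jaw": jaw, "offset": [dx, dy, dz], "rot": [ax, ay, az]}, ...]. A call has exactly 5 rows; each row shifts and turns the commanded pose from where the row before left it, along the tool's axes as they then stand; what a row does not reach is not made up. A row lasts 1/8 s, in which the tool goes at most 62.5 mm and 10.7 degrees, less where a joint would pass 70% of its speed; a pose out of reach is approached as far as the arm can. A call is refused whole if a number of a shift passes 62.5 or a number of a turn 10.7, either way. A call with a gripper value outside its range is refused whole. The fingers move at their own pace and stop on an object; the grip force is fixed at half the most. Time passes only in rows, so rows that do not move let the fingers close, or fill a call up. It gives the time, the measured TCP pose, the force, the opening and the grip force at its end, in the units of the state.
- ctrl.get_obs(): the state, without advancing time (a new reading comes with each control period).
- ctrl.camera(name): name is "scene" or "side" or "wrist"; returns (picture, depth): 480x640x3 uint8, red, green, blue; 480x640 float32, m along the optical axis (not along the pixel's ray), 0 where there is no reading.
- ctrl.camera_params(name): a dict with "K" (3x3 intrinsics, pixels), "cam_to_world" (4x4, takes a point from camera to world coordinates); the wrist camera has in their place "mount" (4x4, takes a point from camera to tool coordinates, whose origin is the TCP and whose axes are the flange's). Camera axes: x right, y down, z forward; pixel columns grow to the right and rows downward; lengths in m; the calibration is good to about 2 mm. The wrist camera is an equidistant fisheye: a pixel r from the principal point sees the ray r / f radians off the axis. A picture is of the moment at which its call begins: read the wrist's pose just before it. camera_params takes no time and is no camera call.
- ctrl.hand_in(): hands the job in; it is judged then, once.
Trained networks look in the newest picture that a camera, given by its name, has taken for a name from the list of things; names that differ only in an ending like _2 or _b are one class to them, and where a whole thing is asked for, a point or a joint stands for the part that bears it (a point fixed in the world has none). Each returns a list of dicts, best first, with "score" (0 to 1); they miss things now and then, are a little off and sometimes report something else, mostly with a low value. They report only what shows in the picture. A call takes as long as a camera call. They do not tell look-alikes from the thing itself.
- ctrl.outline_of(camera, target): "region" (480x640 bool, what is visible of it) and "position" ([column, row] in pixels, amid what is visible of it).
The state is a dict: "time_s": time; "q": joint angles; "dq": joint speeds; "joint_efforts": joint torques, N m; "eef_pos": TCP position; "eef_rot": TCP orientation; "wrist_force": force on the tool from outside, world axes, zero at the start; "torque": the same for the moment, N m; "opening": opening from 0.0 (shut) to 1.0 (fully open); "grasp_force": force on a finger pad.
Only numpy, scipy, OpenCV 4.12 (cv2) and the standard library are available. Lean on these libraries where they do the work, as an engineer would, in place of code of your own. Each camera call takes 0.05 s, during which the arm holds its last target. There are 200 camera calls.

## Working session

There is one attempt and no reset: what is moved stays moved. The work goes in short steps, Python scripts to look and compute and a tool call to move; the robot and the scene stay as the last step left them, time stands still between calls to the robot, and variables do not carry over. Pictures are saved under pics/ and viewed, at most 10 in all, crops included, and the job is handed in when it is done.

Besides the shell and the picture viewer there is one more tool, called after "Request:" by a JSON object that holds its "op" and its "data". apply_moves: Moves the arm, as the interface text tells. Its arguments: {"type":"object","properties":{"moves":{"type":"array"}},"required":["moves"]}

```bash
mkdir -p pics; ls; python3 - <<'E'
from bench import ctrl
import cv2,numpy as np
o=ctrl.get_obs(); print({k:np.round(v,3) for k,v in o.items()}, ctrl.pinch_z)
ims=[]
for c in ("scene","side"):
    im,d=ctrl.camera(c); ims.append(im[:,:,::-1]); np.savez(f"{c}.npz",im=im,d=d)
    cv2.imwrite(f"pics/{c}0.png",im[:,:,::-1])
    p=ctrl.camera_params(c); print(c,p["K"].round(1).tolist(),p["cam_to_world"].round(3).tolist())
    for t in ("hoop_centre","cradle","stand","keeper","cup","bowl","spatula"):
        print(t,[(round(r["score"],2),np.round(r["position"]).tolist(),int(r["region"].sum())) for r in ctrl.outline_of(c,t)[:4]])
E
```

```text
pics
{'time_s': np.float64(0.0), 'q': array([ 1.   ,  0.182,  1.608, -0.   ,  1.354, -0.206]), 'dq': array([ 0.001,  0.001,  0.   ,  0.   , -0.001, -0.002]), 'joint_efforts': array([ 2.0000e-03, -4.4487e+01, -3.5134e+01, -0.0000e+00,  9.0000e-03,
        0.0000e+00]), 'eef_pos': array([0.205, 0.537, 0.23 ]), 'eef_rot': array([-0.   ,  0.181,  0.983, -0.001]), 'wrist_force': array([-0.044, -0.227,  0.202]), 'torque': array([ 0.021,  0.043, -0.008]), 'grasp_force': np.float64(0.0), 'opening': np.float64(1.001)} 0.0187
scene [[455.2, 0.0, 322.4], [0.0, 455.2, 240.5], [0.0, 0.0, 1.0]] [[-0.781, 0.508, -0.363, 0.838], [0.624, 0.621, -0.474, 0.344], [-0.015, -0.597, -0.802, 0.991], [0.0, 0.0, 0.0, 1.0]]
hoop_centre [(0.97, [288.0, 115.0], 1536), (0.84, [336.0, 216.0], 708), (0.63, [287.0, 252.0], 1568), (0.63, [369.0, 165.0], 683)]
cradle [(0.94, [286.0, 289.0], 1682)]
stand [(0.92, [408.0, 441.0], 4444)]
keeper []
cup [(0.97, [254.0, 383.0], 1200)]
bowl [(0.61, [365.0, 301.0], 1025)]
spatula [(0.83, [276.0, 446.0], 681)]
side [[533.5, 0.0, 318.4], [0.0, 533.5, 240.6], [0.0, 0.0, 1.0]] [[0.929, -0.169, 0.328, 0.087], [-0.368, -0.486, 0.793, -1.15], [0.026, -0.858, -0.513, 0.827], [0.0, 0.0, 0.0, 1.0]]
hoop_centre [(0.87, [341.0, 271.0], 1534), (0.71, [190.0, 356.0], 1257), (0.69, [247.0, 289.0], 1310), (0.57, [309.0, 375.0], 4405)]
cradle [(0.89, [330.0, 317.0], 1508)]
stand [(0.6, [302.0, 199.0], 1423)]
keeper [(0.52, [383.0, 241.0], 736)]
cup [(0.59, [382.0, 242.0], 772)]
bowl [(0.96, [274.0, 266.0], 590)]
spatula [(0.53, [363.0, 212.0], 299)]
```

View pics/scene0.png

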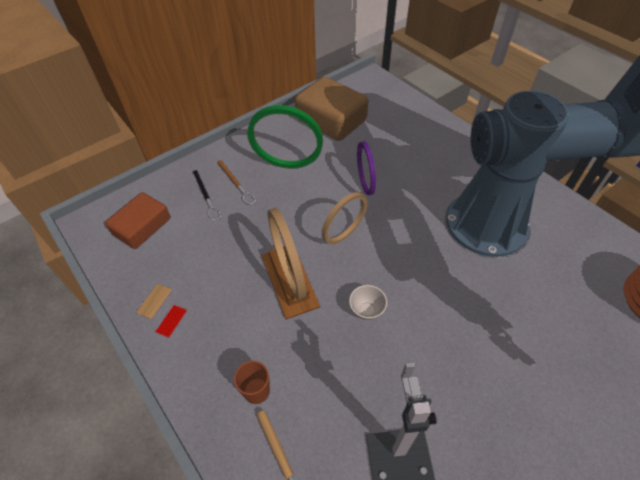

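View pics/side0.png

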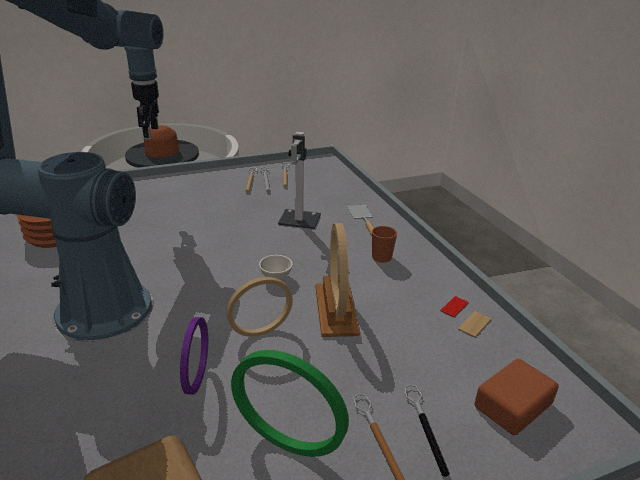

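Candidates in the scene picture are: green hoop (286,137), purple (366,168), small plywood hoop (345,218), and large plywood hoop in the cradle (287,252). Green and purple are excluded, so I choose the larger plywood one in the cradle. The stand is at (410,430), the bowl at (367,302), the cup at (253,382) and the spatula at (275,445).

```bash
cat > h.py <<'E'
import numpy as np,cv2
from bench import ctrl
def cloud(c,d,mask):
    p=ctrl.camera_params(c);K=p["K"];T=p["cam_to_world"]
    v,u=np.nonzero(mask&(d>0)); z=d[v,u]
    P=np.c_[(u-K[0,2])/K[0,0]*z,(v-K[1,2])/K[1,1]*z,z]
    return P@T[:3,:3].T+T[:3,3]
def proj(c,P):
    p=ctrl.camera_params(c);T=np.linalg.inv(p["cam_to_world"]);q=np.atleast_2d(P)@T[:3,:3].T+T[:3,3]
    q=q@p["K"].T; return q[:,:2]/q[:,2:]
E
python3 - <<'E'
from h import *
import h
D={}
for c in("scene","side"):
    z=np.load(c+".npz");ctrl.camera(c);D[c]=z
    for t in("hoop_centre","cradle","stand","cup","bowl","spatula"):
        for r in ctrl.outline_of(c,t)[:4]:
            m=cv2.erode(r["region"].astype(np.uint8),np.ones((2,2)))>0
            P=cloud(c,z["d"],m)
            if len(P)<20: continue
            col=np.median(z["im"][m],0)
            print(c,t,round(r["score"],2),np.round(r["position"]),col,"med",np.median(P,0).round(3),"lo",np.percentile(P,3,axis=0).round(3),"hi",np.percentile(P,97,axis=0).round(3))
            np.save(f"{c}_{t}_{int(r['position'][0])}.npy",P)
    # crop enlarge
im=D["scene"]["im"][:,:,::-1]
a=cv2.resize(im[190:330,220:400],(800,622),interpolation=3)[:600]
cv2.imwrite("pics/crop_hoop.png",a)
a=cv2.resize(D["scene"]["im"][350:480,350:460,::-1],(500,590),interpolation=3)
b=cv2.resize(D["side"]["im"][120:240,270:330,::-1],(295,590),interpolation=3)
cv2.imwrite("pics/crop_stand.png",np.hstack([a,b]))
E
ls *.npy
```

```text
scene hoop_centre 0.88 [287. 252.] [149. 118.  85.] med [ 0.539 -0.178  0.151] lo [ 0.501 -0.285  0.023] hi [ 0.572 -0.09   0.231]
scene hoop_centre 0.82 [287. 114.] [22.  80.5 39. ] med [ 0.291 -0.527  0.121] lo [ 0.223 -0.604  0.   ] hi [ 0.367 -0.453  0.218]
scene hoop_centre 0.73 [338. 213.] [123. 100.  76.] med [ 0.341 -0.212  0.084] lo [ 0.262 -0.252 -0.   ] hi [ 0.41  -0.203  0.153]
scene hoop_centre 0.65 [371. 165.] [69. 38. 85.] med [ 0.178 -0.305  0.093] lo [ 0.138 -0.378  0.01 ] hi [ 0.206 -0.25   0.151]
scene cradle 0.86 [287. 291.] [110.  71.  39.] med [ 0.559 -0.15   0.012] lo [ 0.505 -0.273  0.007] hi [ 0.595 -0.095  0.055]
scene stand 0.66 [409. 442.] [61. 61. 64.] med [0.606 0.274 0.009] lo [0.554 0.213 0.004] hi [0.657 0.329 0.294]
scene stand 0.18 [275. 447.] [155. 118.  80.] med [0.789 0.106 0.017] lo [0.772 0.043 0.01 ] hi [0.803 0.17  0.021]
scene cup 0.6 [253. 382.] [96. 52. 35.] med [ 0.754 -0.025  0.045] lo [ 0.726 -0.043  0.002] hi [0.785 0.021 0.085]
scene bowl 0.56 [364. 301.] [152. 139. 133.] med [ 0.427 -0.015  0.019] lo [ 0.399 -0.045  0.002] hi [0.474 
[... 1064 characters left out ...]
403 -0.054  0.008] hi [0.476 0.028 0.043]
side spatula 0.8 [363. 212.] [132. 131. 129.] med [0.808 0.245 0.002] lo [ 0.783  0.113 -0.002] hi [0.843 0.301 0.018]
side spatula 0.69 [340. 268.] [105.  86.  63.] med [ 0.521 -0.238  0.137] lo [ 0.497 -0.301  0.026] hi [ 0.569 -0.104  0.229]
scene_bowl_364.npy
scene_cradle_286.npy
scene_cup_253.npy
scene_hoop_centre_286.npy
scene_hoop_centre_337.npy
scene_hoop_centre_370.npy
scene_spatula_277.npy
scene_stand_275.npy
scene_stand_409.npy
side_bowl_276.npy
side_cradle_328.npy
side_cup_383.npy
side_hoop_centre_187.npy
side_hoop_centre_268.npy
side_hoop_centre_312.npy
side_hoop_centre_342.npy
side_spatula_340.npy
side_spatula_363.npy
side_stand_301.npy
```

View pics/crop_hoop.png

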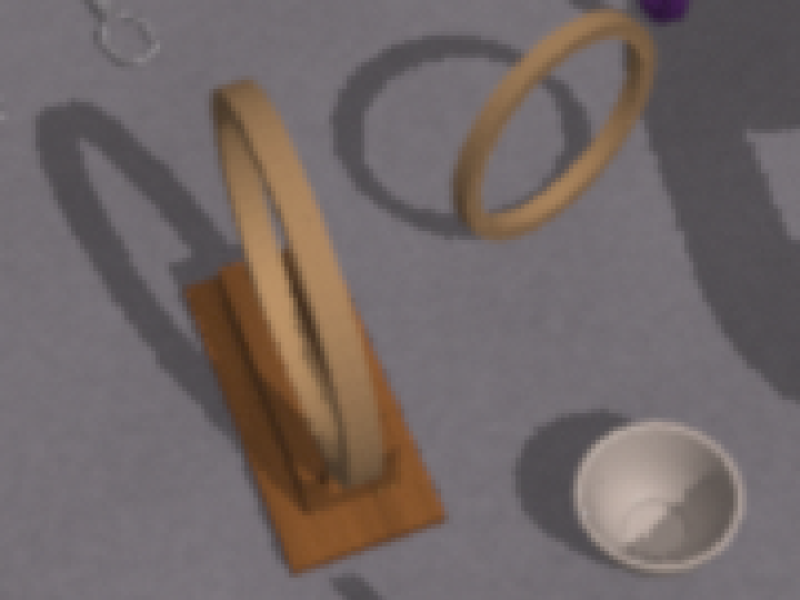

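View pics/crop_stand.png

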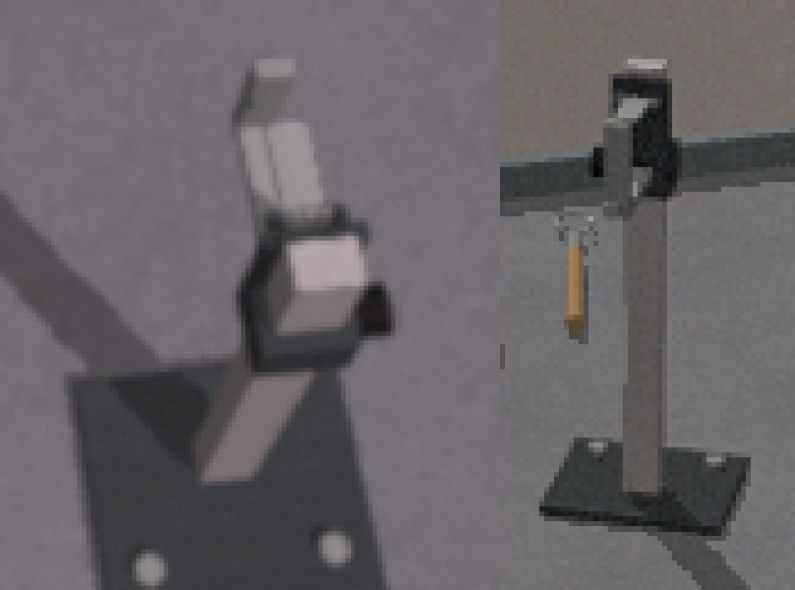

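The close crop confirms the choice: the large plywood hoop stands between the cradle cheeks, and the smaller one is separate. The stand crop shows the hook with tip (250-270,70-110), the light keeper (285,165) and the upright top (320,270).

```bash
python3 - <<'E'
from h import *
from scipy.optimize import least_squares
P=np.vstack([np.load("scene_hoop_centre_286.npy"),np.load("side_hoop_centre_342.npy")])
# signed distance to a rectangular-section ring
def sd(p):
    c=p[:3];a=np.array([np.cos(p[3])*np.cos(p[4]),np.sin(p[3])*np.cos(p[4]),np.sin(p[4])])
    r=P-c;h=r@a;rad=np.linalg.norm(r-np.outer(h,a),axis=1)
    q=np.c_[abs(rad-.102)-.008,abs(h)-.009]
    return np.linalg.norm(np.maximum(q,0),axis=1)+np.minimum(q.max(1),0)
s=least_squares(sd,[.535,-.195,.122,-.35,0],loss="soft_l1",f_scale=.002)
print("hoop c",s.x.round(4),"med res",np.median(abs(sd(s.x))))
C=np.vstack([np.load("scene_cradle_286.npy"),np.load("side_cradle_328.npy")])
F=C[(C[:,2]>.006)&(C[:,2]<.018)]
rect=cv2.minAreaRect(F[:,:2].astype(np.float32)*1000);print("cradle",rect)
S=np.vstack([np.load("scene_stand_409.npy"),np.load("side_stand_301.npy")])
B=S[(S[:,2]>.003)&(S[:,2]<.014)];print("base",cv2.minAreaRect(B[:,:2].astype(np.float32)*1000))
# all near-stand points
A=[]
for c in("scene","side"):
    z=np.load(c+".npz");Q=cloud(c,z["d"],np.ones((480,640),bool))
    im=z["im"][z["d"]>0] 
    k=(np.abs(Q[:,0]-.58)<.15)&(np.abs(Q[:,1]-.25)<.15)&(Q[:,2]>.03)&(Q[:,2]<.33)
    A.append(np.c_[Q[k],im[k]])
    print(c,k.sum())
A=np.vstack(A);np.save("st.npy",A)
T=A[(A[:,2]>.29)];print("top",len(T),T[:,:3].mean(0),cv2.minAreaRect(T[:,:2].astype(np.float32)*1000))
H=A[(A[:,2]>.2)]
for lo in np.arange(.2,.31,.01):
    t=A[(A[:,2]>lo)&(A[:,2]<=lo+.01)]
    if len(t):print(round(lo,2),len(t),t[:,:2].min(0).round(3),t[:,:2].max(0).round(3),t[:,:2].mean(0).round(3))
E
```

```text
hoop c [ 0.4174 -0.3756  0.1315 -0.7138  0.0179] med res 0.11225234308437508
cradle ((534.635009765625, -195.44680786132812), (207.7528839111328, 90.63660430908203), 72.58104705810547)
base ((605.8308715820312, 272.50958251953125), (103.29499816894531, 122.7130126953125), 56.395484924316406)
scene 1831
side 859
top 262 [0.60219547 0.26783426 0.29385923] ((600.3786010742188, 262.82098388671875), (33.826114654541016, 32.675079345703125), 41.16150665283203)
0.2 16 [0.597 0.253] [0.615 0.266] [0.605 0.26 ]
0.21 30 [0.597 0.247] [0.625 0.291] [0.612 0.267]
0.22 100 [0.556 0.202] [0.625 0.291] [0.604 0.261]
0.23 343 [0.555 0.195] [0.625 0.294] [0.586 0.248]
0.24 283 [0.555 0.197] [0.625 0.291] [0.603 0.261]
0.25 116 [0.556 0.195] [0.617 0.282] [0.591 0.241]
0.26 119 [0.556 0.199] [0.617 0.282] [0.592 0.243]
0.27 235 [0.556 0.199] [0.616 0.282] [0.588 0.241]
0.28 378 [0.557 0.201] [0.617 0.282] [0.588 0.244]
0.29 262 [0.583 0.244] [0.617 0.282] [0.602 0.268]
```

```bash
python3 - <<'E'
from h import *
from scipy.optimize import least_squares
P=np.vstack([np.load("scene_hoop_centre_286.npy"),np.load("side_hoop_centre_342.npy")])
P=P[np.linalg.norm(P-[.535,-.195,.122],axis=1)<.13]; print(len(P))
def sd(p):
    a=np.array([np.cos(p[3])*np.cos(p[4]),np.sin(p[3])*np.cos(p[4]),np.sin(p[4])])
    r=P-p[:3];h=r@a;rad=np.linalg.norm(r-np.outer(h,a),axis=1)
    q=np.c_[abs(rad-.102)-.008,abs(h)-.009]
    return np.linalg.norm(np.maximum(q,0),axis=1)+np.minimum(q.max(1),0)
for y in(-.3,):
    s=least_squares(sd,[.535,-.195,.122,y,0],loss="soft_l1",f_scale=.003,x_scale=[.01,.01,.01,.1,.1])
    print("hoop",s.x.round(4),"med",np.median(abs(sd(s.x))).round(4))
A=np.load("st.npy");X=A[:,:3]
th=np.radians(56.4)
R=np.array([[np.cos(th),np.sin(th)],[-np.sin(th),np.cos(th)]])
T=X[(X[:,2]>.1)&(X[:,2]<.21)&(np.linalg.norm(X[:,:2]-[.602,.262],axis=1)<.04)]
print("shaft",len(T),cv2.minAreaRect(T[:,:2].astype(np.float32)*1000))
s=X[:,:2]@R.T; Z=X[:,2]
for lo in np.arange(.48,.60,.006):
    k=(s[:,0]>lo)&(s[:,0]<=lo+.006)&(Z>.2)
    if k.sum()>3: print("x'",round(lo,3),k.sum(),"y'",np.percentile(s[k,1],[2,50,98]).round(4),"z",np.percentile(Z[k],[2,25,50,75,98]).round(4))
E
```

```text
1241
hoop [ 0.5353 -0.1956  0.1203 -0.3019  0.0028] med 0.001
shaft 511 ((602.0908813476562, 264.8096923828125), (26.172523498535156, 26.373943328857422), 58.5738525390625)
x' 0.48 89 y' [-0.3633 -0.3575 -0.3478] z [0.2279 0.2473 0.2663 0.2817 0.2854]
x' 0.486 157 y' [-0.3623 -0.3558 -0.3468] z [0.2327 0.2482 0.263  0.279  0.2856]
x' 0.492 26 y' [-0.3632 -0.3581 -0.3525] z [0.2284 0.233  0.2346 0.2354 0.2582]
x' 0.498 27 y' [-0.3634 -0.3582 -0.3522] z [0.2278 0.233  0.2339 0.2351 0.2804]
x' 0.504 58 y' [-0.3633 -0.3569 -0.3471] z [0.2308 0.2338 0.278  0.2801 0.282 ]
x' 0.51 67 y' [-0.3614 -0.3555 -0.3466] z [0.231  0.2352 0.2794 0.2806 0.2825]
x' 0.516 63 y' [-0.3626 -0.3563 -0.3468] z [0.2295 0.2348 0.279  0.2805 0.2826]
x' 0.522 58 y' [-0.3622 -0.3558 -0.3468] z [0.2308 0.2782 0.2796 0.2804 0.2822]
x' 0.528 50 y' [-0.3657 -0.3551 -0.3458] z [0.2307 0.2786 0.2799 0.2808 0.2832]
x' 0.534 110 y' [-0.3737 -0.3563 -0.3408] z [0.2259 0.2752 0.2804 0.2818 0.2883]
x' 0.54 161 y' [-0.3727 -0.362  -0.3385] z [0.2199 0.2488 0.2737 0.2853 0.2923]
x' 0.546 219 y' [-0.3713 -0.3627 -0.325 ] z [0.2045 0.2439 0.2765 0.2898 0.295 ]
x' 0.552 157 y' [-0.3711 -0.3574 -0.3224] z [0.2186 0.2389 0.2885 0.2947 0.2966]
x' 0.558 178 y' [-0.3717 -0.358  -0.3225] z [0.2204 0.2384 0.2664 0.2945 0.2966]
x' 0.564 269 y' [-0.3707 -0.353  -0.3234] z [0.2279 0.2442 0.2564 0.28   0.2959]
x' 0.57 150 y' [-0.3704 -0.3542 -0.3362] z [0.2182 0.2276 0.2365 0.2433 0.2465]
```

```bash
cat >> h.py <<'E'
from scipy.spatial.transform import Rotation as Ro
def tool():
    o=ctrl.get_obs();q=o["eef_rot"];return o,Ro.from_quat([q[1],q[2],q[3],q[0]])
def plan(pos,psi,n,rows_rot=None):
    """tool-down, tool y at yaw psi(deg): rows from the measured pose"""
    o,R=tool();y=np.radians(psi)
    T=Ro.from_matrix(np.array([[-np.sin(y),np.cos(y),0],[np.cos(y),np.sin(y),0],[0,0,-1]]))
    p=o["eef_pos"].copy();rv=(R.inv()*T).as_rotvec();d=(np.array(pos)-p)/n
    for i in range(n):
        print("off",np.round(R.inv().apply(d)*1000,1),"rot",np.degrees(rv/n).round(2));R=R*Ro.from_rotvec(rv/n)
def st(): 
    o=ctrl.get_obs();y=tool()[1].as_matrix()
    print("t",round(float(o["time_s"]),2),"p",o["eef_pos"].round(4),"psi",np.degrees(np.arctan2(y[1,1],y[0,1])).round(2),"z",y[:,2].round(3),"F",o["wrist_force"].round(1),"T",o["torque"].round(2),"op",round(float(o["opening"]),3),"g",round(float(o["grasp_force"]),1))
E
python3 - <<'E'
from h import *
A=np.load("st.npy");X=A[:,:3]
for deg in(54.4,56.4,58.4):
    th=np.radians(deg);R=np.array([[np.cos(th),np.sin(th)],[-np.sin(th),np.cos(th)]]);s=X[:,:2]@R.T;Z=X[:,2]
    hk=(s[:,0]<.535)&(Z>.215)&(s[:,0]>.45); tip=hk&(s[:,0]<.497)&(Z>.24); kp=(abs(Z-.28)<.004)&(s[:,0]>.5)&(s[:,0]<.53)
    up=(Z>.03)&(Z<.2)&(s[:,0]>.5)&(abs(s[:,1]+.3555)<.04)
    print(deg,"tip x",np.percentile(s[tip,0],[1,5,50,95,99]).round(4),"y",np.percentile(s[tip,1],[1,5,95,99]).round(4),"keeper x0",np.percentile(s[kp,0],[0,2]).round(4),"y",np.percentile(s[kp,1],[1,5,95,99]).round(4),"z",np.median(Z[kp]).round(4),"shaft x",np.percentile(s[up,0],[1,5,95,99]).round(4),"y",np.percentile(s[up,1],[1,5,95,99]).round(4))
print("tiptop",np.percentile(Z[tip],[90,97,99]))
plan([.514,-.264,.34],-17.3,15)
E
```

```text
54.4 tip x [0.4878 0.4891 0.4935 0.4967 0.4969] y [-0.3468 -0.3457 -0.3315 -0.3298] keeper x0 [0.5004 0.5008] y [-0.3444 -0.3431 -0.3292 -0.3281] z 0.2804 shaft x [0.5544 0.5571 0.5784 0.579 ] y [-0.348  -0.3467 -0.3241 -0.3222]
56.4 tip x [0.4761 0.4787 0.4869 0.4904 0.4908] y [-0.3632 -0.3623 -0.3481 -0.3466] keeper x0 [0.5007 0.5047] y [-0.3621 -0.3608 -0.3471 -0.3462] z 0.2802 shaft x [0.5424 0.5451 0.5663 0.5667] y [-0.3675 -0.3663 -0.3437 -0.3421]
58.4 tip x [0.4635 0.4663 0.4754 0.4953 0.4966] y [-0.3799 -0.379  -0.3648 -0.3634] keeper x0 [0.5001 0.5006] y [-0.3865 -0.3835 -0.3631 -0.359 ] z 0.2805 shaft x [0.5296 0.5325 0.5537 0.554 ] y [-0.3866 -0.3855 -0.3628 -0.3617]
tiptop [0.28349887 0.28536109 0.28562557]
off [-38.3 -42.6  -7.2] rot [-0.    0.    5.76]
off [-42.4 -38.5  -7.2] rot [-0.    0.    5.76]
off [-46.  -34.   -7.2] rot [-0.    0.    5.76]
off [-49.2 -29.3  -7.2] rot [-0.    0.    5.76]
off [-51.9 -24.2  -7.2] rot [-0.    0.    5.76]
off [-54.1 -18.8  -7.2] rot [-0.    0.    5.76]
off [-55.7 -13.3  -7.2] rot [-0.    0.    5.76]
off [-56.7  -7.7  -7.2] rot [-0.    0.    5.76]
off [-57.2  -1.9  -7.2] rot [-0.    0.    5.76]
off [-57.1   3.8  -7.2] rot [-0.    0.    5.76]
off [-56.4   9.5  -7.2] rot [-0.    0.    5.76]
off [-55.2  15.1  -7.2] rot [-0.    0.    5.76]
off [-53.4  20.6  -7.2] rot [-0.    0.    5.76]
off [-51.1  25.9  -7.2] rot [-0.    0.    5.76]
off [-48.2  30.9  -7.2] rot [-0.    0.    5.76]
```

Request:
{"op": "apply_moves", "data": {"moves": [{"jaw": 1, "offset": [-38, -42, -8], "rot": [0, 0, 5.8]}, {"jaw": 1, "offset": [-42, -38, -8], "rot": [0, 0, 5.8]}, {"jaw": 1, "offset": [-46, -34, -8], "rot": [0, 0, 5.8]}, {"jaw": 1, "offset": [-49, -29, -8], "rot": [0, 0, 5.8]}, {"jaw": 1, "offset": [-52, -24, -8], "rot": [0, 0, 5.8]}]}}

```text
time_s: 2.12
eef_pos: [0.3081, 0.2701, 0.2718]
eef_rot: [0.0, 0.423, 0.906, 0.0]
wrist_force: [0.9, 0.6, 0.6]
opening: 0.998
grasp_force: 0.0
```

Request:
{"op": "apply_moves", "data": {"moves": [{"jaw": 1, "offset": [-54, -19, -8], "rot": [0, 0, 5.8]}, {"jaw": 1, "offset": [-56, -13, -8], "rot": [0, 0, 5.8]}, {"jaw": 1, "offset": [-57, -8, -8], "rot": [0, 0, 5.8]}, {"jaw": 1, "offset": [-57, -2, -8], "rot": [0, 0, 5.8]}, {"jaw": 1, "offset": [-57, 4, -8], "rot": [0, 0, 5.8]}]}}

```text
time_s: 2.75
eef_pos: [0.4099, 0.0019, 0.312]
eef_rot: [0.001, 0.637, 0.771, 0.0]
wrist_force: [-0.0, 0.4, -0.0]
opening: 0.998
grasp_force: 0.0
```

```bash
python3 -c "
from h import *
st();plan([.514,-.264,.28],-17.3,10)"
```

```text
t 2.75 p [0.4099 0.0019 0.312 ] psi 10.88 z [ 0.001 -0.    -1.   ] F [-0.   0.4 -0. ] T [0.02 0.   0.01] op 0.998 g 0.0
off [-28.1   5.2   3.2] rot [0.01 0.   2.82]
off [-27.8   6.6   3.2] rot [0.01 0.   2.82]
off [-27.4   7.9   3.2] rot [0.01 0.   2.82]
off [-27.    9.3   3.2] rot [0.01 0.   2.82]
off [-26.5  10.6   3.2] rot [0.01 0.   2.82]
off [-26.   11.9   3.2] rot [0.01 0.   2.82]
off [-25.4  13.1   3.2] rot [0.01 0.   2.82]
off [-24.7  14.4   3.2] rot [0.01 0.   2.82]
off [-23.9  15.6   3.2] rot [0.01 0.   2.82]
off [-23.1  16.7   3.2] rot [0.01 0.   2.82]
```

Request:
{"op": "apply_moves", "data": {"moves": [{"jaw": 1, "offset": [-56, 12, 0], "rot": [0, 0, 5.6]}, {"jaw": 1, "offset": [-54, 17, 0], "rot": [0, 0, 5.6]}, {"jaw": 1, "offset": [-52, 22, 8], "rot": [0, 0, 5.6]}, {"jaw": 1, "offset": [-50, 27, 8], "rot": [0, 0, 5.6]}, {"jaw": 1, "offset": [-47, 32, 16], "rot": [0, 0, 5.6]}]}}

```text
time_s: 3.38
eef_pos: [0.521, -0.26, 0.2798]
eef_rot: [0.001, 0.804, 0.594, 0.0]
wrist_force: [0.2, 0.7, 1.0]
opening: 1.002
grasp_force: 0.0
```

```bash
python3 - <<'E'
from h import *
st()
o,R=tool()
im,d=ctrl.camera("wrist");p=ctrl.camera_params("wrist");print({k:np.round(v,3).tolist() for k,v in p.items()})
r=ctrl.outline_of("wrist","hoop_centre")
print([(x["score"],x["position"],x["region"].sum()) for x in r[:3]])
im=im[:,:,::-1].copy()
m=r[0]["region"].astype(np.uint8)
im[cv2.dilate(m,np.ones((3,3)))-m>0]=(0,0,255)
cv2.imwrite("pics/w1.png",im)
np.savez("w1.npz",im=im,d=d,m=m)
# side-cam refit of nothing; unproject fisheye depth
f=p["K"][0,0];v,u=np.nonzero((m>0)&(d>0));z=d[v,u]
x=(u-p["K"][0,2])/f;y=(v-p["K"][1,2])/f;th=np.hypot(x,y);k=th<1.3;th,x,y,z=th[k],x[k],y[k],z[k]
s=np.tan(th)/th
P=np.c_[x*s*z,y*s*z,z]@p["mount"][:3,:3].T+p["mount"][:3,3]
P=R.apply(P)+o["eef_pos"]
print(P.min(0),P.max(0))
from scipy.optimize import least_squares
P=P[np.linalg.norm(P-[.535,-.195,.122],axis=1)<.13]
def sd(p):
    a=np.array([np.cos(p[3]),np.sin(p[3]),0])
    r=P-p[:3];h=r@a;rad=np.linalg.norm(r-np.outer(h,a),axis=1)
    q=np.c_[abs(rad-.102)-.008,abs(h)-.009]
    return np.linalg.norm(np.maximum(q,0),axis=1)+np.minimum(q.max(1),0)
s=least_squares(sd,[.535,-.195,.122,-.3],loss="soft_l1",f_scale=.003,x_scale=[.01,.01,.01,.1])
print("hoop",s.x.round(4),np.median(abs(sd(s.x))).round(4),len(P))
E
```

```text
t 3.38 p [ 0.521  -0.26    0.2798] psi -17.1 z [ 0.002 -0.001 -1.   ] F [0.2 0.7 1. ] T [ 0.04 -0.01 -0.02] op 1.002 g 0.0
{'K': [[371.648, 0.0, 323.805], [0.0, 371.648, 240.219], [0.0, 0.0, 1.0]], 'mount': [[-0.0, -0.962, -0.272, 0.07], [1.0, -0.001, 0.001, -0.001], [-0.001, -0.272, 0.962, -0.143], [0.0, 0.0, 0.0, 1.0]]}
[(0.96, [142.1, 227.9], np.int64(2060)), (0.92, [56.4, 316.5], np.int64(2378)), (0.9, [147.5, 444.6], np.int64(632))]
[ 0.22295601 -0.23418397 -0.0024911 ] [ 0.41341073 -0.20223386  0.15543753]
hoop [ 0.5003 -0.1955  0.1162 -1.4623] 0.0005 191
```

```bash
cat >> h.py <<'E'
def wcloud(d,m,o,R):
    p=ctrl.camera_params("wrist");f=p["K"][0,0];v,u=np.nonzero(m&(d>0));z=d[v,u]
    x=(u-p["K"][0,2])/f;y=(v-p["K"][1,2])/f;th=np.hypot(x,y);k=(th<1.3)&(th>1e-6);th,x,y,z=th[k],x[k],y[k],z[k];s=np.tan(th)/th
    return R.apply(np.c_[x*s*z,y*s*z,z]@p["mount"][:3,:3].T+p["mount"][:3,3])+o["eef_pos"]
E
python3 - <<'E'
from h import *
from scipy.optimize import least_squares
o,R=tool();z=np.load("w1.npz")
P=wcloud(z["d"],np.ones((480,640),bool),o,R)
P=P[(P[:,2]>.07)&(P[:,2]<.24)&(np.linalg.norm(P-[.535,-.195,.122],axis=1)<.118)]
def sd(p):
    a=np.array([np.cos(p[3]),np.sin(p[3]),0])
    r=P-p[:3];h=r@a;rad=np.linalg.norm(r-np.outer(h,a),axis=1)
    q=np.c_[abs(rad-.102)-.008,abs(h)-.009]
    return np.linalg.norm(np.maximum(q,0),axis=1)+np.minimum(q.max(1),0)
s=least_squares(sd,[.535,-.195,.122,-.3],loss="soft_l1",f_scale=.002,x_scale=[.01,.01,.01,.1])
print("hoop",s.x.round(4),np.median(abs(sd(s.x))).round(4),len(P))
E
```

```text
hoop [ 0.5333 -0.1946  0.1181 -0.3005] 0.0003 9203
```

View pics/w1.png

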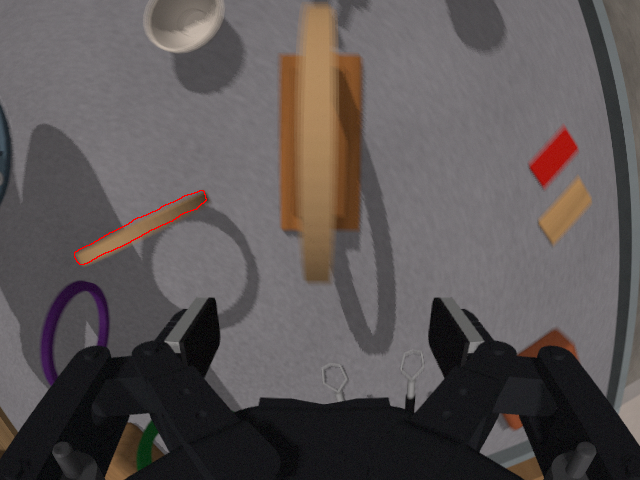

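The wrist picture shows the large hoop edge-on at (318,150), centred between the fingers. The red outline at (140,228) is only the small hoop.

```bash
python3 -c "
from h import *
plan([.5128,-.2640,.175],-17.25,5)"
```

```text
off [-0.8 -1.1 20.1] rot [-0.05 -0.01 -0.  ]
off [-0.8 -1.2 20.1] rot [-0.05 -0.01 -0.  ]
off [-0.8 -1.2 20.1] rot [-0.05 -0.01 -0.  ]
off [-0.8 -1.2 20.1] rot [-0.05 -0.01 -0.  ]
off [-0.8 -1.2 20.1] rot [-0.05 -0.01 -0.  ]
```

Request:
{"op": "apply_moves", "data": {"moves": [{"jaw": 1, "offset": [-2, -3, 26], "rot": [0, 0, 0]}, {"jaw": 1, "offset": [-2, -3, 26], "rot": [0, 0, 0]}, {"jaw": 1, "offset": [0, 0, 26], "rot": [0, 0, 0]}, {"jaw": 1, "offset": [0, 0, 22], "rot": [0, 0, 0]}, {"jaw": 1, "offset": [0, 0, 0], "rot": [0, 0, 0]}]}}

```text
time_s: 4.1
eef_pos: [0.5121, -0.2585, 0.1777]
eef_rot: [-0.002, 0.803, 0.596, -0.0]
wrist_force: [-0.1, 1.0, 0.1]
opening: 0.999
grasp_force: 0.0
```

```bash
python3 -c "
from h import *
st();plan([.5128,-.2640,.175],-17.25,1)"
```

```text
t 4.1 p [ 0.5121 -0.2585  0.1777] psi -16.86 z [-0.003  0.003 -1.   ] F [-0.1  1.   0.1] T [-0.01  0.05 -0.04] op 0.999 g 0.0
off [-5.1  2.3  2.7] rot [-0.21 -0.09  0.39]
```

Request:
{"op": "apply_moves", "data": {"moves": [{"jaw": 1, "offset": [-5, 2, 3], "rot": [-0.2, 0, 0.4]}, {"jaw": 1, "offset": [0, 0, 0], "rot": [0, 0, 0]}, {"jaw": 0, "offset": [0, 0, 0], "rot": [0, 0, 0]}, {"jaw": 0, "offset": [0, 0, 0], "rot": [0, 0, 0]}, {"jaw": 0, "offset": [0, 0, 0], "rot": [0, 0, 0]}]}}

```text
time_s: 4.72
eef_pos: [0.5138, -0.2652, 0.1765]
eef_rot: [0.002, 0.805, 0.593, 0.001]
wrist_force: [-0.3, -0.1, 0.3]
opening: 0.379
grasp_force: 0.0
```

Request:
{"op": "apply_moves", "data": {"moves": [{"jaw": 0, "offset": [0, 0, 0], "rot": [0, 0, 0]}, {"jaw": 0, "offset": [0, 0, 0], "rot": [0, 0, 0]}, {"jaw": 0, "offset": [0, 0, 0], "rot": [0, 0, 0]}, {"jaw": 0, "offset": [0, 0, 0], "rot": [0, 0, 0]}, {"jaw": 0, "offset": [0, 0, 0], "rot": [0, 0, 0]}]}}

```text
time_s: 5.35
eef_pos: [0.5137, -0.2654, 0.1765]
eef_rot: [0.002, 0.805, 0.593, 0.001]
wrist_force: [-1.3, -0.0, 2.9]
opening: 0.195
grasp_force: 59.0
```

```bash
python3 -c "
from h import *
st()"
```

```text
t 5.35 p [ 0.5137 -0.2654  0.1765] psi -17.3 z [ 0.003 -0.001 -1.   ] F [-1.3 -0.   2.9] T [-0.04  0.28  0.07] op 0.195 g 59.0
```

Request:
{"op": "apply_moves", "data": {"moves": [{"jaw": 0, "offset": [0, 0, -10], "rot": [0, 0, 0]}, {"jaw": 0, "offset": [0, 0, -30], "rot": [0, 0, 0]}, {"jaw": 0, "offset": [0, 0, -30], "rot": [0, 0, 0]}, {"jaw": 0, "offset": [0, 0, -25], "rot": [0, 0, 0]}, {"jaw": 0, "offset": [0, 0, -15], "rot": [0, 0, 0]}]}}

```text
time_s: 5.98
eef_pos: [0.5136, -0.2651, 0.2877]
eef_rot: [0.002, 0.805, 0.593, 0.001]
wrist_force: [-0.8, 0.0, -2.2]
opening: 0.198
grasp_force: 59.0
```

```bash
python3 - <<'E'
from h import *
st()
# stand pose estimate, hoop pre-approach at stand x=-110
th=np.radians(56.4);ex=np.array([np.cos(th),np.sin(th)]);ey=np.array([-ex[1],ex[0]])
O=np.array([.579,.230])
c=O-.110*ex; t=c-.0733*ey
print("pre centre",c,"tcp",t)
plan([t[0],t[1],.285],56.4,15)
E
```

```text
t 5.97 p [ 0.5136 -0.2651  0.2877] psi -17.29 z [ 0.004 -0.002 -1.   ] F [-0.8  0.  -2.2] T [-0.19  0.04  0.01] op 0.198 g 59.0
pre centre [0.51812693 0.13837866] tcp [0.57918006 0.09781506]
off [24.4 -3.   0.2] rot [ 0.01  0.01 -4.91]
off [24.6 -0.9  0.2] rot [ 0.01  0.01 -4.91]
off [24.6  1.2  0.2] rot [ 0.01  0.01 -4.91]
off [24.4  3.3  0.2] rot [ 0.01  0.01 -4.91]
off [24.   5.4  0.2] rot [ 0.01  0.01 -4.91]
off [23.4  7.4  0.2] rot [ 0.01  0.01 -4.91]
off [22.7  9.4  0.2] rot [ 0.01  0.01 -4.91]
off [21.8 11.3  0.2] rot [ 0.01  0.01 -4.91]
off [20.8 13.1  0.2] rot [ 0.01  0.01 -4.91]
off [19.6 14.9  0.2] rot [ 0.01  0.01 -4.91]
off [18.2 16.5  0.2] rot [ 0.01  0.01 -4.91]
off [16.8 18.   0.2] rot [ 0.01  0.01 -4.91]
off [15.2 19.3  0.2] rot [ 0.01  0.01 -4.91]
off [13.5 20.6  0.2] rot [ 0.01  0.01 -4.91]
off [11.6 21.7  0.2] rot [ 0.01  0.01 -4.91]
```

Request:
{"op": "apply_moves", "data": {"moves": [{"jaw": 0, "offset": [24, -3, 0], "rot": [0, 0, -4.9]}, {"jaw": 0, "offset": [25, -1, 0], "rot": [0, 0, -4.9]}, {"jaw": 0, "offset": [25, 1, 0], "rot": [0, 0, -4.9]}, {"jaw": 0, "offset": [24, 3, 0], "rot": [0, 0, -4.9]}, {"jaw": 0, "offset": [24, 5, 0], "rot": [0, 0, -4.9]}]}}

```text
time_s: 6.6
eef_pos: [0.5341, -0.1429, 0.2855]
eef_rot: [0.001, 0.66, 0.751, 0.001]
wrist_force: [0.4, 0.2, -2.4]
opening: 0.197
grasp_force: 58.9
```

Request:
{"op": "apply_moves", "data": {"moves": [{"jaw": 0, "offset": [23, 7, 0], "rot": [0, 0, -4.9]}, {"jaw": 0, "offset": [23, 9, 0], "rot": [0, 0, -4.9]}, {"jaw": 0, "offset": [22, 11, 0], "rot": [0, 0, -4.9]}, {"jaw": 0, "offset": [21, 13, 0], "rot": [0, 0, -4.9]}, {"jaw": 0, "offset": [20, 15, 0], "rot": [0, 0, -4.9]}]}}

```text
time_s: 7.22
eef_pos: [0.5548, -0.0217, 0.2855]
eef_rot: [0.001, 0.486, 0.874, 0.0]
wrist_force: [0.7, -0.6, -1.7]
opening: 0.202
grasp_force: 58.9
```

Request:
{"op": "apply_moves", "data": {"moves": [{"jaw": 0, "offset": [18, 16, 0], "rot": [0, 0, -4.9]}, {"jaw": 0, "offset": [17, 18, 0], "rot": [0, 0, -4.9]}, {"jaw": 0, "offset": [15, 19, 0], "rot": [0, 0, -4.9]}, {"jaw": 0, "offset": [13, 21, 0], "rot": [0, 0, -4.9]}, {"jaw": 0, "offset": [12, 22, 0], "rot": [0, 0, -4.9]}]}}

```text
time_s: 7.85
eef_pos: [0.577, 0.099, 0.2854]
eef_rot: [0.001, 0.289, 0.957, -0.0]
wrist_force: [-0.3, -0.4, -2.1]
opening: 0.2
grasp_force: 58.9
```

Request:
{"op": "apply_moves", "data": {"moves": [{"jaw": 0, "offset": [0, 0, 0], "rot": [0, 0, 0]}, {"jaw": 0, "offset": [0, 0, 0], "rot": [0, 0, 0]}, {"jaw": 0, "offset": [0, 0, 0], "rot": [0, 0, 0]}, {"jaw": 0, "offset": [0, 0, 0], "rot": [0, 0, 0]}, {"jaw": 0, "offset": [0, 0, 0], "rot": [0, 0, 0]}]}}

```text
time_s: 8.48
eef_pos: [0.5773, 0.0976, 0.2862]
eef_rot: [0.002, 0.291, 0.957, -0.0]
wrist_force: [-1.0, -0.7, -3.3]
opening: 0.202
grasp_force: 59.0
```

```bash
cat > hp.py <<'E'
from h import *
from scipy.optimize import least_squares
def hoopfit(c0,yaw0,cams=("scene","side","wrist"),name=None):
    o,R=tool();out=[]
    allP=[]
    for c in cams:
        o,R=tool()
        im,d=ctrl.camera(c)
        if name: cv2.imwrite(f"pics/{name}_{c}.png",im[:,:,::-1]);np.savez(f"{name}_{c}.npz",im=im,d=d,pos=o["eef_pos"],q=o["eef_rot"])
        if c=="wrist": P=wcloud(d,np.ones((480,640),bool),o,R);rgb=None
        else: P=cloud(c,d,np.ones((480,640),bool))
        col=im[d>0].astype(int) if c!="wrist" else None
        a=np.array([np.cos(yaw0),np.sin(yaw0),0]);r=P-c0;h=r@a;rad=np.linalg.norm(r-np.outer(h,a),axis=1)
        k=(abs(h)<.022)&(rad>.084)&(rad<.12)
        if col is not None: k&=(col[:,0]-col[:,2]>18)
        else: # away from the fingers
            k&=np.linalg.norm(P-o["eef_pos"],axis=1)>.05
        P=P[k]
        def sd(p,P):
            a=np.array([np.cos(p[3])*np.cos(p[4]),np.sin(p[3])*np.cos(p[4]),np.sin(p[4])]);r=P-p[:3];h=r@a;rad=np.linalg.norm(r-np.outer(h,a),axis=1)
            q=np.c_[abs(rad-.102)-.008,abs(h)-.009];return np.linalg.norm(np.maximum(q,0),axis=1)+np.minimum(q.max(1),0)
        x0=[*c0,yaw0,0]
        if len(P)>30:
            s=least_squares(sd,x0,args=(P,),loss="soft_l1",f_scale=.002,x_scale=[.01,.01,.01,.1,.1]);print(c,len(P),s.x.round(4),np.median(abs(sd(s.x,P))).round(4))
            allP.append(P[::max(1,len(P)//1000)])
    P=np.vstack(allP);s=least_squares(sd,x0,args=(P,),loss="soft_l1",f_scale=.002,x_scale=[.01,.01,.01,.1,.1]);print("all",s.x.round(4))
    return s.x
E
python3 - <<'E'
from hp import *
st();o,R=tool();M=R.as_matrix()
psi=np.arctan2(M[1,1],M[0,1]);ey=np.array([-np.sin(psi),np.cos(psi),0])
c0=o["eef_pos"]+.0733*ey+[0,0,-.055]
print(c0)
x=hoopfit(c0,psi,name="pre")
d=x[:3]-o["eef_pos"];print("centre rel TCP: axis",d@[np.cos(psi),np.sin(psi),0],"ey",d@ey,"z",d[2])
E
```

```text
t 8.47 p [0.5773 0.0976 0.2862] psi 56.15 z [ 0.003 -0.001 -1.   ] F [-1.  -0.7 -3.3] T [-0.1  -0.17  0.03] op 0.202 g 59.0
[0.51645524 0.1384742  0.23120281]
scene 3119 [ 0.5159  0.1386  0.2303  0.9843 -0.003 ] 0.0005
side 1512 [ 0.5164  0.1368  0.2293  0.983  -0.0015] 0.0013
wrist 22553 [ 0.5163  0.1393  0.2317  0.9776 -0.0033] 0.0004
all [ 0.516   0.1379  0.2311  0.9837 -0.004 ]
centre rel TCP: axis -0.0007917845834782365 ey 0.07337495329779985 z -0.05506776223665044
```

```bash
python3 - <<'E'
from h import *
z=np.load("pre_wrist.npz");q=z["q"];R=Ro.from_quat([q[1],q[2],q[3],q[0]])
W=wcloud(z["d"],np.ones((480,640),bool),{"eef_pos":z["pos"]},R)
S=[("wrist",W)]
for c in("scene","side"): S.append((c,cloud(c,np.load(f"pre_{c}.npz")["d"],np.ones((480,640),bool))))
S.append(("side0",cloud("side",np.load("side.npz")["d"],np.ones((480,640),bool))))
S.append(("scene0",cloud("scene",np.load("scene.npz")["d"],np.ones((480,640),bool))))
th=np.radians(56.4);R2=np.array([[np.cos(th),np.sin(th)],[-np.sin(th),np.cos(th)]])
for n,X in S:
    s=(X[:,:2]-[.579,.230])@R2.T*1000;Z=X[:,2]*1000
    b=(abs(s[:,1])<25)&(Z>225)&(Z<300)
    f=lambda k,a:(int(k.sum()),np.percentile(a[k],[3,50,97]).round(1)) if k.sum()>8 else None
    tip=b&(abs(s[:,0]+27)<9)&(Z>250)
    tt=b&(abs(s[:,0]+27)<9)
    kp=b&(s[:,0]>-5)&(s[:,0]<20)&(Z>272)
    ke=b&(s[:,0]>-18)&(s[:,0]<20)&(Z>272)
    se=b&(s[:,0]>-20)&(s[:,0]<-10)
    top=(abs(s[:,1])<25)&(Z>290)&(abs(s[:,0]-45)<15)
    print(n,"tip x",f(tip,s[:,0]),"y",f(tip,s[:,1]),"z",f(tip,Z),"\n  keep z",f(kp,Z),"y",f(kp,s[:,1]),"x",f(ke,s[:,0]),"\n  seat z",f(se,Z),"y",f(se,s[:,1]),"top x",f(top,s[:,0]),"y",f(top,s[:,1]))
E
```

```text
wrist tip x (1611, array([-29.6, -28.8, -22.7])) y (1611, array([-5.9,  1.5,  8.8])) z (1611, array([252.2, 277.6, 286.5])) 
  keep z (1246, array([280.4, 281.8, 283. ])) y (1246, array([-5.1,  1.9,  8.9])) x (1412, array([-6.2,  5. , 19. ])) 
  seat z None y None top x (977, array([32.1, 36.8, 39.9])) y (977, array([-13.7,   1.9,  18.2]))
scene tip x (125, array([-28.7, -22.7, -21.1])) y (125, array([-7. , -0.3,  8. ])) z (125, array([251.5, 276.6, 285.5])) 
  keep z (159, array([277.7, 280.3, 282.7])) y (159, array([-5.7,  1.3,  8.4])) x (169, array([-5.7,  7.3, 19.4])) 
  seat z (38, array([229.3, 233.9, 236.2])) y (38, array([-6.9, -2.7,  2.2])) top x (227, array([33.5, 45.1, 54.1])) y (227, array([-10.4,   1.6,  14.5]))
side tip x (67, array([-34.8, -30.2, -24.8])) y (67, array([-8.9, -0.2,  6.7])) z (67, array([251.1, 266.4, 282.4])) 
  keep z None y None x None 
  seat z None y None top x (21, array([32.6, 39.6, 48.9])) y (21, array([-10.3,   1. ,  10.1]))
side0 tip x (72, array([-34.9, -30.5, -24.3])) y (72, array([-8.2, -1. ,  6.4])) z (72, array([251.7, 266.4, 283.5])) 
  keep z (15, array([276.9, 279.4, 280.5])) y (15, array([-7.2, -1. ,  5.8])) x (22, array([-12.4,   1. ,  17. ])) 
  seat z None y None top x (29, array([30.9, 40.7, 52.1])) y (29, array([-11.2,  -0.1,  11.8]))
scene0 tip x (125, array([-28.7, -22.8, -21.3])) y (125, array([-7. , -0.5,  8.1])) z (125, array([251.8, 276. , 285.6])) 
  keep z (156, array([278. , 280.3, 282.6])) y (156, array([-5.8,  0.8,  8.5])) x (165, array([-5.6,  6.9, 19. ])) 
  seat z (37, array([230.8, 234.4, 236.7])) y (37, array([-6.9, -2.4,  2.5])) top x (231, array([33.8, 45.1, 54. ])) y (231, array([-10.2,   1.9,  14.3]))
```

View pics/pre_wrist.png

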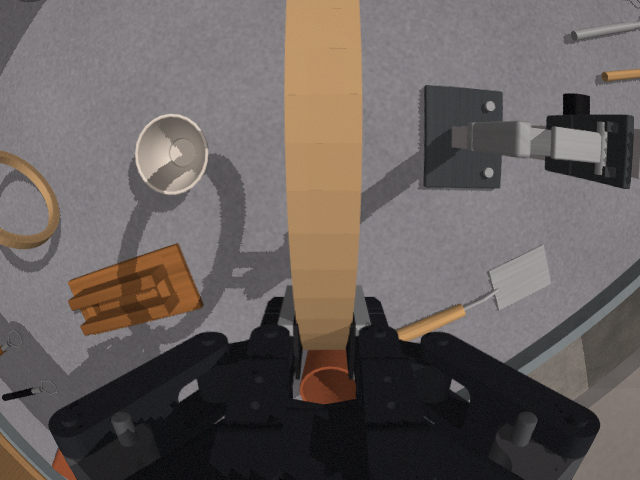

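The wrist picture shows the held hoop edge-on at (323,150), with the hook ahead at (500,138) and its keeper at (575,145). The path is clear.

```bash
python3 -c "
from h import *
plan([.6358,.1848,.272],56.4,5)"
```

```text
off [-0.  20.9  2.9] rot [ 0.01  0.04 -0.04]
off [-0.1 20.9  2.9] rot [ 0.01  0.04 -0.04]
off [-0.1 20.9  2.9] rot [ 0.01  0.04 -0.04]
off [-0.1 20.9  2.8] rot [ 0.01  0.04 -0.04]
off [-0.1 20.9  2.8] rot [ 0.01  0.04 -0.04]
```

Request:
{"op": "apply_moves", "data": {"moves": [{"jaw": 0, "offset": [0, 21, 3], "rot": [0, 0.1, -0.1]}, {"jaw": 0, "offset": [0, 21, 3], "rot": [0, 0.1, -0.1]}, {"jaw": 0, "offset": [0, 21, 3], "rot": [0, 0, 0]}, {"jaw": 0, "offset": [0, 21, 3], "rot": [0, 0, 0]}, {"jaw": 0, "offset": [0, 20, 2], "rot": [0, 0, 0]}]}}

```text
time_s: 9.25
eef_pos: [0.6356, 0.1867, 0.2713]
eef_rot: [-0.0, 0.289, 0.957, 0.0]
wrist_force: [-0.0, -0.0, -2.7]
opening: 0.199
grasp_force: 59.0
```

Request:
{"op": "apply_moves", "data": {"moves": [{"jaw": 0, "offset": [0, 0, 0], "rot": [0, 0, 0]}, {"jaw": 0, "offset": [0, 0, 0], "rot": [0, 0, 0]}, {"jaw": 0, "offset": [0, 0, 0], "rot": [0, 0, 0]}, {"jaw": 0, "offset": [0, 0, 0], "rot": [0, 0, 0]}, {"jaw": 0, "offset": [0, 0, 0], "rot": [0, 0, 0]}]}}

```text
time_s: 9.88
eef_pos: [0.635, 0.1843, 0.2725]
eef_rot: [0.0, 0.289, 0.957, 0.001]
wrist_force: [-0.6, 1.1, -2.4]
opening: 0.201
grasp_force: 59.1
```

```bash
python3 - <<'E'
from hp import *
st();o,R=tool();M=R.as_matrix()
psi=np.arctan2(M[1,1],M[0,1]);ey=np.array([-np.sin(psi),np.cos(psi),0])
c0=o["eef_pos"]+.0734*ey+[0,0,-.055]
x=hoopfit(c0,psi,cams=("scene","wrist"),name="over")
th=np.radians(56.4);R2=np.array([[np.cos(th),np.sin(th)],[-np.sin(th),np.cos(th)]])
print("centre in stand",R2@(x[:2]-[.5787,.2314]))
z=np.load("over_wrist.npz")
X=wcloud(z["d"],np.ones((480,640),bool),o,R)
s=(X[:,:2]-[.5787,.2314])@R2.T*1000;Z=X[:,2]*1000
h=(X[:,:2]-x[:2])@R2.T*1000
for n,k,a in(("tip x",(abs(s[:,1])<20)&(abs(s[:,0]+27)<10)&(Z>250)&(Z<292),s[:,0]),("tip y",(abs(s[:,1])<20)&(abs(s[:,0]+27)<10)&(Z>250)&(Z<292),s[:,1]),("rimtop x",(Z>x[2]*1000+107)&(abs(h[:,1])<15),s[:,0])):
    print(n,k.sum(),np.percentile(a[k],[3,50,97]).round(1) if k.sum()>5 else None)
a=np.load("over_scene.npz")["im"][330:480,330:480,::-1]
cv2.imwrite("pics/over.png",np.hstack([cv2.resize(a,(400,400),interpolation=3),cv2.resize(z["im"][:,:,::-1],(400,300)).copy() if 0 else cv2.resize(z["im"][0:300,150:450,::-1],(400,400))]))
E
```

```text
t 9.88 p [0.635  0.1843 0.2725] psi 56.37 z [ 0.001  0.001 -1.   ] F [-0.6  1.1 -2.4] T [-0.18 -0.13 -0.03] op 0.201 g 59.1
scene 2865 [ 0.5732  0.2252  0.2168  0.9884 -0.0026] 0.0004
wrist 22571 [ 0.5739  0.2259  0.2182  0.9825 -0.0014] 0.0004
all [ 0.5733  0.225   0.2177  0.9882 -0.0026]
centre in stand [-0.00825965  0.00095317]
tip x 1117 [-29.6 -25.2 -22.1]
tip y 1117 [-6.9  0.4  7.5]
rimtop x 9575 [-15.7  -7.2   1.2]
```

View pics/over.png

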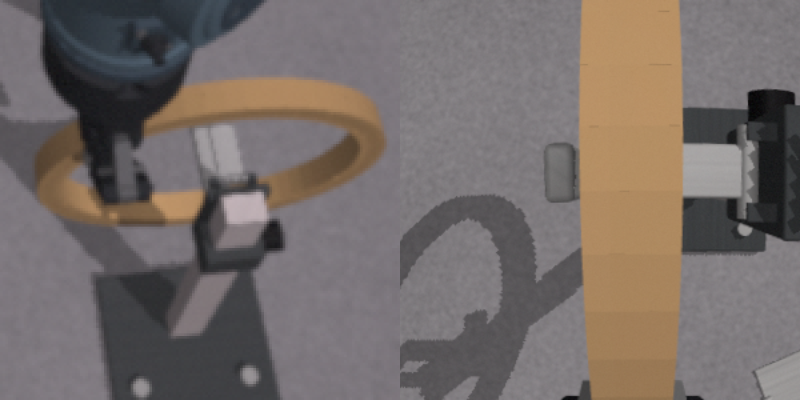

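The rim sits between the hook's tip (560,170) and the keeper and back plate (715,170), with its centre at stand x −8, y +1. I lower it slowly from here.

Request:
{"op": "apply_moves", "data": {"moves": [{"jaw": 0, "offset": [0, 0, 8], "rot": [0, 0, 0]}, {"jaw": 0, "offset": [0, 0, 8], "rot": [0, 0, 0]}, {"jaw": 0, "offset": [0, 0, 8], "rot": [0, 0, 0]}, {"jaw": 0, "offset": [0, 0, 4], "rot": [0, 0, 0]}, {"jaw": 0, "offset": [0, 0, 0], "rot": [0, 0, 0]}]}}

```text
time_s: 10.6
eef_pos: [0.6348, 0.1847, 0.2436]
eef_rot: [-0.0, 0.289, 0.957, 0.0]
wrist_force: [-0.4, 0.4, -2.1]
opening: 0.198
grasp_force: 59.0
```

Request:
{"op": "apply_moves", "data": {"moves": [{"jaw": 0, "offset": [0, 0, 2], "rot": [0, 0, 0]}, {"jaw": 0, "offset": [0, 0, 2], "rot": [0, 0, 0]}, {"jaw": 0, "offset": [0, 0, 2], "rot": [0, 0, 0]}, {"jaw": 0, "offset": [0, 0, 2], "rot": [0, 0, 0]}, {"jaw": 0, "offset": [0, 0, 2], "rot": [0, 0, 0]}]}}

```text
time_s: 11.22
eef_pos: [0.6354, 0.185, 0.2348]
eef_rot: [0.001, 0.289, 0.957, 0.001]
wrist_force: [-0.1, 1.4, 4.3]
opening: 0.201
grasp_force: 60.1
```

Request:
{"op": "apply_moves", "data": {"moves": [{"jaw": 0, "offset": [0, 0, 2], "rot": [0, 0, 0]}, {"jaw": 0, "offset": [0, 0, 2], "rot": [0, 0, 0]}, {"jaw": 0, "offset": [0, 0, 2], "rot": [0, 0, 0]}, {"jaw": 0, "offset": [0, 0, 2], "rot": [0, 0, 0]}, {"jaw": 0, "offset": [0, 0, 2], "rot": [0, 0, 0]}]}}

```text
time_s: 11.85
eef_pos: [0.6349, 0.1845, 0.2239]
eef_rot: [-0.0, 0.289, 0.957, 0.0]
wrist_force: [-0.3, -0.6, 3.5]
opening: 0.2
grasp_force: 60.1
```

Request:
{"op": "apply_moves", "data": {"moves": [{"jaw": 0, "offset": [0, 0, 2], "rot": [0, 0, 0]}, {"jaw": 0, "offset": [0, 0, 2], "rot": [0, 0, 0]}, {"jaw": 0, "offset": [0, 0, 2], "rot": [0, 0, 0]}, {"jaw": 0, "offset": [0, 0, 1], "rot": [0, 0, 0]}, {"jaw": 0, "offset": [0, 0, 1], "rot": [0, 0, 0]}]}}

```text
time_s: 12.48
eef_pos: [0.6343, 0.1841, 0.2152]
eef_rot: [-0.001, 0.289, 0.957, -0.0]
wrist_force: [-2.4, -3.6, -0.3]
opening: 0.2
grasp_force: 59.6
```

```bash
python3 - <<'E'
from hp import *
st();o,R=tool();M=R.as_matrix()
psi=np.arctan2(M[1,1],M[0,1]);ey=np.array([-np.sin(psi),np.cos(psi),0])
c0=o["eef_pos"]+.0734*ey+[0,0,-.055]
x=hoopfit(c0,psi,cams=("scene","wrist"),name="mid")
th=np.radians(56.4);R2=np.array([[np.cos(th),np.sin(th)],[-np.sin(th),np.cos(th)]])
print("centre in stand",R2@(x[:2]-[.5787,.2314]),"dz",x[2]-o["eef_pos"][2])
E
```

```text
t 12.47 p [0.6343 0.1841 0.2152] psi 56.4 z [-0.002 -0.    -1.   ] F [-2.4 -3.6 -0.3] T [-0.56  0.35  0.36] op 0.2 g 59.6
scene 2353 [ 0.572   0.2245  0.1599  0.9943 -0.005 ] 0.0005
wrist 26916 [ 0.5721  0.2244  0.1612  0.971  -0.0358] 0.0006
all [ 0.5724  0.2246  0.1607  0.9957 -0.0137]
centre in stand [-0.00912991  0.00149555] dz -0.05449255519586799
```

Request:
{"op": "apply_moves", "data": {"moves": [{"jaw": 0, "offset": [0, 0.5, 2], "rot": [0, 0, 0]}, {"jaw": 0, "offset": [0, 0.5, 2], "rot": [0, 0, 0]}, {"jaw": 0, "offset": [0, 0, 2], "rot": [0, 0, 0]}, {"jaw": 0, "offset": [0, 0, 1], "rot": [0, 0, 0]}, {"jaw": 0, "offset": [0, 0, 1], "rot": [0, 0, 0]}]}}

```text
time_s: 13.2
eef_pos: [0.6355, 0.1855, 0.2082]
eef_rot: [0.0, 0.289, 0.957, 0.0]
wrist_force: [-3.5, -3.8, -0.1]
opening: 0.197
grasp_force: 59.6
```

Request:
{"op": "apply_moves", "data": {"moves": [{"jaw": 0, "offset": [0, 0, 1], "rot": [0, 0, 0]}, {"jaw": 0, "offset": [0, 0, 1], "rot": [0, 0, 0]}, {"jaw": 0, "offset": [0, 0, 1], "rot": [0, 0, 0]}, {"jaw": 0, "offset": [0, 0, 1], "rot": [0, 0, 0]}, {"jaw": 0, "offset": [0, 0, 1], "rot": [0, 0, 0]}]}}

```text
time_s: 13.82
eef_pos: [0.6356, 0.1855, 0.2032]
eef_rot: [0.0, 0.289, 0.957, 0.001]
wrist_force: [-2.7, -5.0, 0.3]
opening: 0.2
grasp_force: 59.6
```

Request:
{"op": "apply_moves", "data": {"moves": [{"jaw": 0, "offset": [0, 0, 1], "rot": [0, 0, 0]}, {"jaw": 0, "offset": [0, 0, 1], "rot": [0, 0, 0]}, {"jaw": 0, "offset": [0, 0, 0.5], "rot": [0, 0, 0]}, {"jaw": 0, "offset": [0, 0, 0.5], "rot": [0, 0, 0]}, {"jaw": 0, "offset": [0, 0, 0], "rot": [0, 0, 0]}]}}

```text
time_s: 14.45
eef_pos: [0.6356, 0.1859, 0.2001]
eef_rot: [0.0, 0.289, 0.957, 0.001]
wrist_force: [0.9, -0.9, -1.8]
opening: 0.202
grasp_force: 59.1
```

```bash
cat > chk.py <<'E'
from hp import *
import sys
st();o,R=tool();M=R.as_matrix()
psi=np.arctan2(M[1,1],M[0,1]);ey=np.array([-np.sin(psi),np.cos(psi),0])
c0=o["eef_pos"]+.0734*ey+[0,0,-.055]
x=hoopfit(c0,psi,cams=("scene","wrist"),name=sys.argv[1])
th=np.radians(56.4);R2=np.array([[np.cos(th),np.sin(th)],[-np.sin(th),np.cos(th)]])
print("centre in stand",R2@(x[:2]-[.5787,.2314]),"dz",x[2]-o["eef_pos"][2])
for c in("scene","wrist"):
    z=np.load(f"{sys.argv[1]}_{c}.npz")
    X=wcloud(z["d"],np.ones((480,640),bool),o,R) if c=="wrist" else cloud(c,z["d"],np.ones((480,640),bool))
    s=(X[:,:2]-[.5787,.2314])@R2.T*1000;Z=X[:,2]*1000
    for b in range(-10,28,4):
        k=(abs(s[:,1])<6)&(s[:,0]>b)&(s[:,0]<b+4)&(Z>215)&(Z<300)
        if k.sum()>2: print(c,b,k.sum(),np.percentile(Z[k],[5,50,95]).round(1))
E
python3 chk.py low
```

```text
t 14.45 p [0.6356 0.1859 0.2001] psi 56.4 z [ 0.001  0.001 -1.   ] F [ 0.9 -0.9 -1.8] T [-0.06 -0.15  0.  ] op 0.202 g 59.1
scene 2102 [ 0.5739  0.2266  0.1444  0.9884 -0.0021] 0.0004
wrist 20648 [0.5732 0.225  0.1458 1.0193 0.0052] 0.0006
all [0.5739 0.2263 0.1454 0.9872 0.0053]
centre in stand [-0.0068783  0.0011889] dz -0.05468888592455798
scene -10 12 [253.1 279.5 282.4]
scene -6 26 [253.1 279.9 281.6]
scene -2 26 [236.7 279.6 282.2]
scene 2 38 [232.9 250.  281.3]
scene 6 26 [234.1 279.9 282. ]
scene 10 20 [276.9 280.3 281.9]
scene 14 20 [278.1 280.2 281.8]
scene 18 21 [278.4 280.1 281.4]
scene 22 22 [278.5 280.3 282.1]
scene 26 7 [276.7 279.3 280.1]
wrist -10 970 [255.  256.9 282.2]
wrist -6 1783 [280.6 281.6 282.7]
wrist -2 1729 [280.5 281.6 282.7]
wrist 2 1699 [280.6 281.6 282.7]
wrist 6 1647 [280.6 281.6 282.7]
wrist 10 1578 [280.6 281.6 282.7]
wrist 14 1510 [280.6 281.6 282.7]
wrist 18 1414 [280.6 281.7 282.6]
wrist 22 1465 [280.9 282.3 283.5]
wrist 26 253 [280.9 281.8 282.7]
```

The keeper has snapped shut (level at 280-282 mm) above the rim. Next I press the rim home gently.

Request:
{"op": "apply_moves", "data": {"moves": [{"jaw": 0, "offset": [0, 0, 0.6], "rot": [0, 0, 0]}, {"jaw": 0, "offset": [0, 0, 0.6], "rot": [0, 0, 0]}, {"jaw": 0, "offset": [0, 0, 0.6], "rot": [0, 0, 0]}, {"jaw": 0, "offset": [0, 0, 0.6], "rot": [0, 0, 0]}, {"jaw": 0, "offset": [0, 0, 0], "rot": [0, 0, 0]}]}}

```text
time_s: 15.18
eef_pos: [0.6355, 0.1855, 0.1977]
eef_rot: [0.0, 0.289, 0.957, 0.0]
wrist_force: [1.2, -0.1, -2.2]
opening: 0.2
grasp_force: 59.1
```

Request:
{"op": "apply_moves", "data": {"moves": [{"jaw": 0, "offset": [0, 0, 0.4], "rot": [0, 0, 0]}, {"jaw": 0, "offset": [0, 0, 0.4], "rot": [0, 0, 0]}, {"jaw": 0, "offset": [0, 0, 0.4], "rot": [0, 0, 0]}, {"jaw": 0, "offset": [0, 0, 0], "rot": [0, 0, 0]}, {"jaw": 0, "offset": [0, 0, 0], "rot": [0, 0, 0]}]}}

```text
time_s: 15.8
eef_pos: [0.6356, 0.1856, 0.1967]
eef_rot: [0.0, 0.289, 0.957, 0.001]
wrist_force: [-0.7, -0.0, -2.5]
opening: 0.199
grasp_force: 59.1
```

Request:
{"op": "apply_moves", "data": {"moves": [{"jaw": 0, "offset": [0, 0, 0.4], "rot": [0, 0, 0]}, {"jaw": 0, "offset": [0, 0, 0.4], "rot": [0, 0, 0]}, {"jaw": 0, "offset": [0, 0, 0.4], "rot": [0, 0, 0]}, {"jaw": 0, "offset": [0, 0, 0], "rot": [0, 0, 0]}, {"jaw": 0, "offset": [0, 0, 0], "rot": [0, 0, 0]}]}}

```text
time_s: 16.42
eef_pos: [0.6356, 0.1856, 0.1957]
eef_rot: [0.0, 0.289, 0.957, 0.001]
wrist_force: [-0.8, 0.5, 0.9]
opening: 0.2
grasp_force: 59.5
```

Request:
{"op": "apply_moves", "data": {"moves": [{"jaw": 0, "offset": [0, 0, 0.3], "rot": [0, 0, 0]}, {"jaw": 0, "offset": [0, 0, 0], "rot": [0, 0, 0]}, {"jaw": 0, "offset": [0, 0, 0], "rot": [0, 0, 0]}, {"jaw": 0, "offset": [0, 0, 0], "rot": [0, 0, 0]}, {"jaw": 0, "offset": [0, 0, 0], "rot": [0, 0, 0]}]}}

```text
time_s: 17.05
eef_pos: [0.6356, 0.1857, 0.1954]
eef_rot: [0.0, 0.289, 0.957, 0.001]
wrist_force: [-3.6, 0.4, 5.8]
opening: 0.196
grasp_force: 60.2
```

Request:
{"op": "apply_moves", "data": {"moves": [{"jaw": 0, "offset": [0, 0, 0], "rot": [0, 0, 0]}, {"jaw": 0, "offset": [0, 0, 0], "rot": [0, 0, 0]}, {"jaw": 0, "offset": [0, 0, 0], "rot": [0, 0, 0]}, {"jaw": 0, "offset": [0, 0, 0], "rot": [0, 0, 0]}, {"jaw": 0, "offset": [0, 0, 0], "rot": [0, 0, 0]}]}}

```text
time_s: 17.68
eef_pos: [0.6356, 0.1857, 0.1954]
eef_rot: [0.0, 0.289, 0.957, 0.001]
wrist_force: [-2.8, 0.5, 4.8]
opening: 0.199
grasp_force: 60.2
```

```bash
python3 chk.py seat
```

```text
t 17.68 p [0.6356 0.1857 0.1954] psi 56.4 z [ 0.001  0.001 -1.   ] F [-2.8  0.5  4.8] T [0.27 0.75 0.1 ] op 0.199 g 60.2
scene 2063 [ 0.5733  0.2267  0.1404  0.9897 -0.0018] 0.0004
wrist 20516 [ 0.5701  0.2214  0.1418  1.0239 -0.0362] 0.0006
all [0.5733 0.2264 0.1413 0.9888 0.0053]
centre in stand [-0.0071613   0.00171331] dz -0.054101130183177804
scene -10 13 [249.6 278.1 281. ]
scene -6 29 [249.4 279.8 281.6]
scene -2 29 [246.5 279.  281.9]
scene 2 39 [234.  247.7 281.5]
scene 6 24 [233.2 280.2 282.3]
scene 10 22 [237.4 279.8 281.6]
scene 14 23 [278.3 279.7 282.2]
scene 18 21 [278.6 280.3 282.4]
scene 22 18 [279.6 280.6 282.6]
scene 26 10 [277.2 280.6 281.2]
wrist -10 1074 [250.8 280.4 282.2]
wrist -6 2086 [280.6 281.7 282.7]
wrist -2 2033 [280.6 281.7 282.7]
wrist 2 1990 [280.6 281.7 282.7]
wrist 6 1926 [280.6 281.7 282.8]
wrist 10 1829 [280.6 281.7 282.7]
wrist 14 1698 [280.6 281.7 282.7]
wrist 18 1610 [280.7 281.7 282.7]
wrist 22 1658 [281.  282.4 283.5]
wrist 26 241 [281.  281.9 282.6]
```

Request:
{"op": "apply_moves", "data": {"moves": [{"jaw": 0, "offset": [0, 0, -0.4], "rot": [0, 0, 0]}, {"jaw": 0, "offset": [0, 0, 0], "rot": [0, 0, 0]}, {"jaw": 0.3, "offset": [0, 0, 0], "rot": [0, 0, 0]}, {"jaw": 0.4, "offset": [0, 0, 0], "rot": [0, 0, 0]}, {"jaw": 0.5, "offset": [0, 0, 0], "rot": [0, 0, 0]}]}}

```text
time_s: 18.4
eef_pos: [0.6356, 0.1854, 0.1952]
eef_rot: [0.0, 0.289, 0.957, 0.0]
wrist_force: [-0.0, 0.2, 0.4]
opening: 0.499
grasp_force: 0.0
```

Request:
{"op": "apply_moves", "data": {"moves": [{"jaw": 0.6, "offset": [0, 0, 0], "rot": [0, 0, 0]}, {"jaw": 0.6, "offset": [0, 0, 0], "rot": [0, 0, 0]}, {"jaw": 0.6, "offset": [0, 0, 0], "rot": [0, 0, 0]}, {"jaw": 0.6, "offset": [0, 0, 0], "rot": [0, 0, 0]}, {"jaw": 0.6, "offset": [0, 0, 0], "rot": [0, 0, 0]}]}}

```text
time_s: 19.02
eef_pos: [0.6356, 0.1856, 0.1955]
eef_rot: [0.0, 0.289, 0.957, 0.001]
wrist_force: [0.8, -0.1, -0.6]
opening: 0.602
grasp_force: 0.0
```

```bash
python3 chk.py rel | head -5
```

```text
t 19.02 p [0.6356 0.1856 0.1955] psi 56.4 z [ 0.     0.001 -1.   ] F [ 0.8 -0.1 -0.6] T [0.01 0.02 0.  ] op 0.602 g 0.0
scene 2007 [ 5.734e-01  2.267e-01  1.404e-01  9.892e-01 -7.000e-04] 0.0004
wrist 19998 [ 0.5701  0.2214  0.1418  1.0205 -0.0359] 0.0005
all [0.5734 0.2264 0.1414 0.988  0.0085]
centre in stand [-0.00708366  0.00167308] dz -0.05416966061454734
```

Hoop hangs free. Raise straight up and away.

Request:
{"op": "apply_moves", "data": {"moves": [{"jaw": 0.6, "offset": [0, 0, -10], "rot": [0, 0, 0]}, {"jaw": 0.6, "offset": [0, 0, -25], "rot": [0, 0, 0]}, {"jaw": 0.6, "offset": [0, 0, -35], "rot": [0, 0, 0]}, {"jaw": 0.6, "offset": [0, 0, -35], "rot": [0, 0, 0]}, {"jaw": 0.6, "offset": [0, 0, -25], "rot": [0, 0, 0]}]}}

```text
time_s: 19.75
eef_pos: [0.636, 0.1855, 0.3286]
eef_rot: [0.001, 0.289, 0.957, 0.001]
wrist_force: [0.6, 0.5, 0.9]
opening: 0.605
grasp_force: 0.0
```

Request:
{"op": "apply_moves", "data": {"moves": [{"jaw": 0.6, "offset": [0, 0, 0], "rot": [0, 0, 0]}, {"jaw": 0.6, "offset": [0, 0, 0], "rot": [0, 0, 0]}, {"jaw": 0.6, "offset": [0, 0, 0], "rot": [0, 0, 0]}, {"jaw": 0.6, "offset": [0, 0, 0], "rot": [0, 0, 0]}, {"jaw": 0.6, "offset": [0, 0, 0], "rot": [0, 0, 0]}]}}

```text
time_s: 20.38
eef_pos: [0.6354, 0.1854, 0.3249]
eef_rot: [-0.0, 0.289, 0.957, 0.0]
wrist_force: [-0.3, -0.2, -1.0]
opening: 0.605
grasp_force: 0.0
```

```bash
python3 - <<'E'
from hp import *
st()
for i in range(2): x=hoopfit(np.array([.5734,.2264,.141]),.984,cams=("scene","side"),name=f"end{i}")
a=np.load("end1_scene.npz")["im"][:,:,::-1];b=np.load("end1_side.npz")["im"][:,:,::-1]
cv2.imwrite("pics/end.png",np.hstack([cv2.resize(a[200:480,200:480],(400,400)),cv2.resize(b[100:300,230:430],(400,400))]))
E
```

```text
t 20.38 p [0.6354 0.1854 0.3249] psi 56.4 z [-0.001  0.001 -1.   ] F [-0.3 -0.2 -1. ] T [-0.02 -0.02 -0.02] op 0.605 g 0.0
scene 2323 [5.741e-01 2.265e-01 1.404e-01 9.896e-01 1.000e-04] 0.0005
side 1329 [5.741e-01 2.245e-01 1.397e-01 9.899e-01 1.000e-04] 0.0015
all [ 0.5738  0.2257  0.1402  0.9901 -0.0017]
scene 2327 [ 5.737e-01  2.267e-01  1.404e-01  9.894e-01 -3.000e-04] 0.0004
side 1322 [ 0.5747  0.2242  0.1394  0.9871 -0.002 ] 0.0015
all [ 0.5738  0.2258  0.1402  0.9883 -0.0021]
```

View pics/end.png

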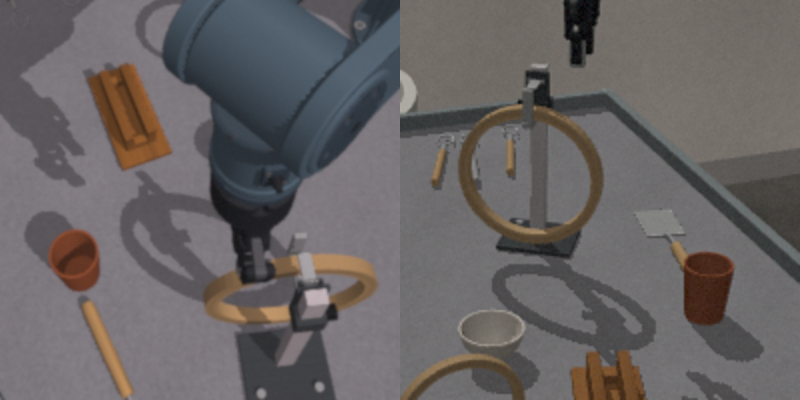

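The hoop hangs still on the hook (530,170 in the right half), the gripper is clear above it, and cup, bowl and spatula are in place.

```bash
python3 -c "
from bench import ctrl
print(ctrl.hand_in())"
```

```text
the job is handed in; nothing more can be done
None
```

The hoop hangs still on the J-hook with the keeper shut above it; it was pressed home with about 7 N, the gripper is clear, the cup, bowl and spatula look untouched, and the job is handed in (no verdict was returned).

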